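Try bamboo pipes on the display pin and sort them by fit

TASK

Find out which of the two red-banded bamboo pipes can go on the slanted brass display pin: slide each onto the pin, open foot first, gently, as far as it will go, draw it off again and lay it in the free saddles of a tray, the green one if its foot came right down on the cork collar, the blue one if it stopped short. Finish with one pipe, released in its tray, before trying the other. Do not drop or force the pipes, push the pin out of its setting, or disturb the figure, the vase and the black-banded pipes.

Things in the scene. Friction and masses are not known exactly. Their poses are not given: they have to be found in the camera images.
- mount: Display mount, fixed: black base plate 120 x 85 x 10 mm, steel post and, 110 mm above the bench, a clamped knuckle with a black knob. From it a brass pin rises at a slant, 23 to 37 degrees above level. Origin: under the post, on the bench; x is the way the pin points, seen from above. The knuckle gives way only to about 50 N or more at the pin's tip.
- pin_seat (a point): Foot of the brass pin, on its axis at the face of its cork-faced collar. Pin 18 mm in diameter, 70 mm long, the last 14 mm narrowing to 8 mm; collar 40 mm in diameter, its face 22 mm out from the knuckle's centre. Axes: z along the pin from collar to tip, y level across it.
- pin_tip (a point): Tip of the brass pin, on its axis, 70 mm from the cork face; same axes as pin_seat.
- pipe_1_mid (a point): Centre of a bamboo pipe, on its axis: 120 mm long, 36 mm across, about 0.07 kg, bore 24 mm, open at its plain foot, closed at its red-banded head. Lies on the bench, centre 18 mm up, any way round. x points along it to the foot. If it fits, its foot reaches the cork; if a node inside blocks the bore it stops more than 35 mm short: only trying tells.
- pipe_1_foot (a point): Centre of the open foot mouth of pipe_1, 60 mm from its centre along its x; same axes.
- pipe_2_mid (a point): Centre of a bamboo pipe, on its axis: 120 mm long, 36 mm across, about 0.07 kg, bore 24 mm, open at its plain foot, closed at its red-banded head. Lies on the bench, centre 18 mm up, any way round. x points along it to the foot. If it fits, its foot reaches the cork; if a node inside blocks the bore it stops more than 35 mm short: only trying tells.
- pipe_2_foot (a point): Centre of the open foot mouth of pipe_2, 60 mm from its centre along its x; same axes.
- green_tray: Open green tray, fixed, 150 mm (x) by 176 mm (y), walls 26 mm high. Two places side by side (y = -37 and +37 mm), each a pair of white foam V saddles carrying one pipe level along x. Saddles: 16 mm thick, 42 mm either side of the middle (68 mm free between), tops 31 mm high and 30 mm either side of the pipe's axis. Origin: centre of its underside.
- green_tray_free (a point): Middle of the green tray's free place: where the centre of a pipe lying in those saddles comes, 33 mm above the bench, 26 mm above the tray's floor. x along the pipe (either end may lead), z up; the occupied place is 74 mm away on the +y side.
- blue_tray: Open blue tray, fixed, 150 mm (x) by 176 mm (y), walls 26 mm high. Two places side by side (y = -37 and +37 mm), each a pair of white foam V saddles carrying one pipe level along x. Saddles: 16 mm thick, 42 mm either side of the middle (68 mm free between), tops 31 mm high and 30 mm either side of the pipe's axis. Origin: centre of its underside.
- blue_tray_free (a point): Middle of the blue tray's free place: where the centre of a pipe lying in those saddles comes, 33 mm above the bench, 26 mm above the tray's floor. x along the pipe (either end may lead), z up; the occupied place is 74 mm away on the -y side.
- green_pipe_mid (a point): Centre of the pipe (same size, black band) that already lies in the other place of the green tray, loose in its saddles; x along it.
- blue_pipe_mid (a point): Centre of the pipe (same size, black band) that already lies in the other place of the blue tray, loose in its saddles; x along it.
- figure_mid (a point): Carved dark wooden figure, standing loose, 170 mm high, base 50 mm in diameter, 0.5 kg. This point is on its axis, 85 mm above the bench.
- vase_mid (a point): Grey-green long-necked vase, standing loose, 155 mm high, 54 mm in diameter at its widest, 36 mm at the foot, 0.4 kg. This point is on its axis, 78 mm above the bench.
There are look-alikes about, which are no part of the job. What is shaped like the part that bears pipe_2_mid but pink or purple is not meant.

How it is judged:
By the outcome, as a careful person would: the job done as asked, in the order asked, and still so for the second after the job is handed in, with the robot touching nothing.
It also fails if it takes over 72 s, if anything falls off the work surface, if the arm or the gripper's body presses on something with over 40 N, if the wrist force passes 120 N, or if a joint passes its speed limit or range.

ROBOT

A 6-joint arm with a two-finger parallel gripper is mounted at the origin on the work surface. World frame = base frame: x ahead of the robot, y to its left, z up, the work surface at z = 0. Lengths are in mm, angles in rad, forces in N, time in s.
With the tool pointing down it reaches from about 350 to 875 mm from the base axis. Payload 4.2 kg.
Tool frame: the origin (TCP) lies between the finger pads; the fingertips stand 14 mm ahead of it and the grasp point (between the pads) lies 5 mm behind it; z points along the fingers, y is the line along which they close (so a half turn about z gives the same grasp; the last joint's range is limited). The gripper opens to 85 mm and grips with 20 to 120 N. Pads are 22 mm wide; open, the fingers measure 114 mm over their backs; the gripper's body (76 mm by 85 mm) begins 54 mm behind the grasp point. The pads swing forward as they close: fully open they stand 13 mm farther back than shut.
Start: joints at [1.413, 0.385, 0.008, 0, -1.194, -0.259], TCP at [252.989, 571.485, 245.312] pointing down, gripper open.
Joint ranges: [-3.14, 3.14], [-1.21, 2.06], [-1.07, 1.41], [-3.16, 2.05], [-2.99, -0.16], [-3.1, 3.1]. Speed limits (rad/s): [2.79, 2.79, 3.14, 3.14, 3.14, 3.14].

INTERFACE

Orientations are given as a unit quaternion [x, y, z, w].
In Python, from bench import * gives the robot as it stands.
- The arm moves only by the tool carry_out, never from a script. Its argument "motion" is a list of rows, each a list of 7 numbers: the turn, a rotation vector about the tool's x, y, z in rad, then the shift along the tool's x, y, z in mm, then the opening, from -1 (shut) to 1 (fully open), so that 0 is half open. A call has 1 to 5 rows; each row is the pose to reach, as a shift and turn from the pose commanded when the call began, along the tool's axes at that moment; what a row does not reach only later rows make up. A row lasts 1/8 s, in which the tool goes at most 62.5 mm and 10.7 degrees, less where a joint would pass 70% of its speed; a pose out of reach is approached as far as the arm can. A call with a gripper value outside its range is refused whole. The fingers move at their own pace and stop on an object; the grip force is fixed at half the most. Time passes only in rows, so rows that repeat a pose let the fingers close. It gives the time, the measured TCP pose, the force, the opening and the grip force at its end, in the units of the state.
- read_state(): the state, without advancing time (a new reading comes with each control period).
- get_image(name): name is "scene" or "top"; returns a dict with "color" (400x640x3 uint8, blue, green, red), "mtx" (3x3 intrinsics, pixels), "position" and "orientation" of the camera in the world. Camera axes: x right, y down, z forward; pixel columns grow to the right and rows downward; lengths in mm; the calibration is good to about 2 mm. A picture is of the moment at which its call begins. There is no depth.
- job_done(): hands the job in; it is judged then, once.
The state is a dict: "clock": time; "joints": joint angles; "joint_vel": joint speeds; "joint_efforts": joint torques, N m; "position": TCP position; "ee_rot": TCP orientation; "contact_force": force on the tool from outside, world axes, zero at the start; "wrist_torque": the same for the moment, N m; "gripper_width": finger opening in mm; "grasp_force": force on a finger pad.
Only numpy, scipy, OpenCV 4.12 (cv2) and the standard library are available. Lean on these libraries where they do the work, as an engineer would, in place of code of your own. Each camera call takes 0.05 s, during which the arm holds its last target. There are 200 camera calls.

## Working session

There is one attempt and no reset: what is moved stays moved. The work goes in short steps, Python scripts to look and compute and a tool call to move; the robot and the scene stay as the last step left them, time stands still between calls to the robot, and variables do not carry over. Pictures are saved under pics/ and viewed, at most 10 in all, crops included, and the job is handed in when it is done.

Besides the shell and the picture viewer there is one more tool, called after "Request:" in YAML: its name, and indented under it one key for each argument. carry_out: Moves the arm, as the interface text tells. Its arguments: {"type":"object","properties":{"motion":{"type":"array"}},"required":["motion"]}

```bash
ls; mkdir -p pics; python3 - <<'E'
from bench import *
import cv2
for n in("scene","top"):
    i=get_image(n); cv2.imwrite(f"pics/{n}0.png",i["color"]); print(n,i["mtx"],i["position"],i["orientation"])
print(read_state())
E
```

```text
pics
scene [[430.73383464   0.         319.33630901]
 [  0.         430.73383464 201.66944711]
 [  0.           0.           1.        ]] [1598.97038194 -164.31002034  854.50621914] [ 0.67901243  0.57469939 -0.2943473  -0.34931704]
top [[368.68148065   0.         323.23583444]
 [  0.         368.68148065 201.21958532]
 [  0.           0.           1.        ]] [ 513.06752509    8.09510925 1104.2373682 ] [ 0.70659277 -0.70557861  0.03547671 -0.04033473]
{'clock': 0.1, 'joints': array([ 1.41261403e+00,  3.85481980e-01,  6.76725705e-03, -4.15841979e-04,
       -1.19402362e+00, -2.58603411e-01]), 'joint_vel': array([-1.77685336e-03, -9.09473725e-04,  3.36874999e-03,  5.97395404e-04,
       -1.77629713e-04, -9.28930585e-05]), 'joint_efforts': array([-6.91847636e-04, -3.93320990e+01,  1.88927722e+01,  4.19788867e+00,
       -2.60731082e-03,  3.50200636e-06]), 'position': array([252.80006946, 571.0491341 , 244.33426555]), 'ee_rot': array([ 9.78348329e-01, -2.06962719e-01, -1.44284392e-04,  9.79485188e-04]), 'contact_force': array([ 0.27893149, -0.20464079,  0.28922333]), 'wrist_torque': array([-0.0508231, -0.0316661, -0.0471244]), 'grasp_force': 0.0, 'gripper_width': 85.4978043707771}
```

View pics/scene0.png

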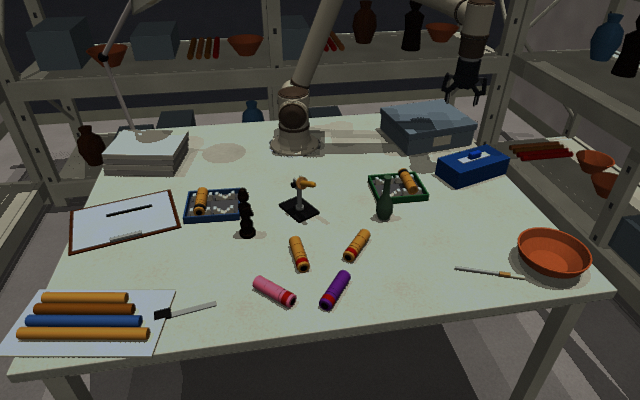

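View pics/top0.png

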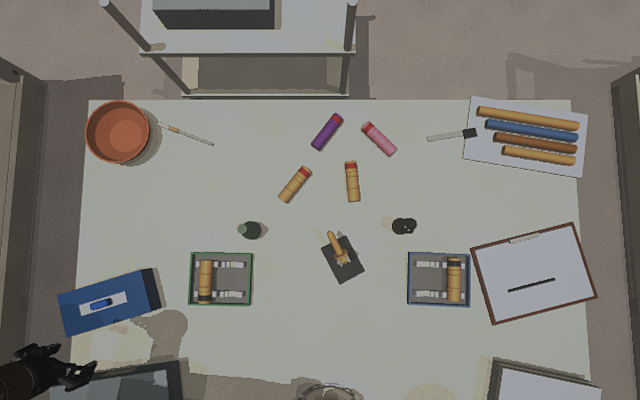

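The red-banded pipes are in the top image at (295,184) and (352,181). The look-alikes I'm ruling out are purple at (327,131), pink at (379,139), the black-banded pipes in the trays at (205,281) and (454,279), and the tubes on the paper at about (540,130). Next is a close crop.

```bash
python3 - <<'E'
import cv2,numpy as np
t=cv2.imread("pics/top0.png");s=cv2.imread("pics/scene0.png")
g=lambda a:np.clip(255*(a/255.)**.6,0,255).astype(np.uint8)
a=cv2.resize(g(t[150:310,180:480]),None,fx=2.6,fy=2.6,interpolation=cv2.INTER_CUBIC)
cv2.imwrite("pics/c1.png",a)
a=g(s[165:225,275:330]); b=g(t[222:288,310:370])
a=cv2.resize(a,(495,540),interpolation=cv2.INTER_CUBIC)
cv2.imwrite("pics/c2.png",a)
b=cv2.resize(b,(540,594),interpolation=cv2.INTER_CUBIC); cv2.imwrite("pics/c3.png",b)
E
```

```text
(no output)
```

View pics/c1.png

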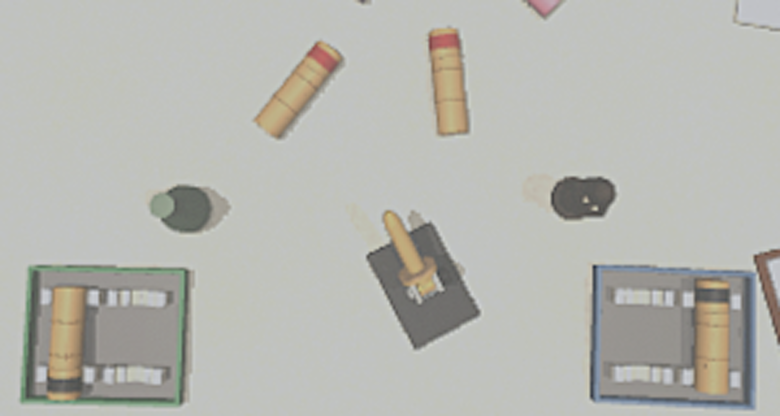

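View pics/c2.png

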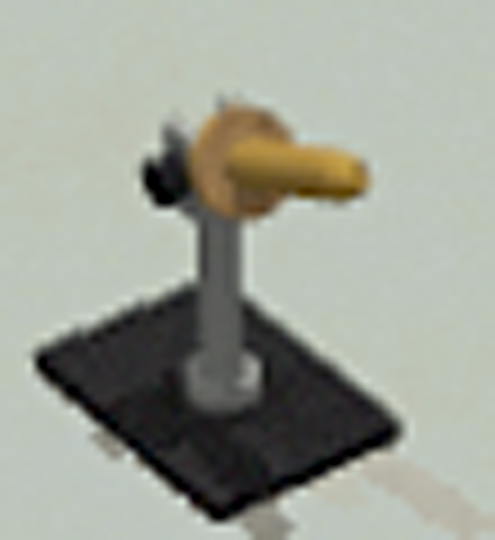

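View pics/c3.png

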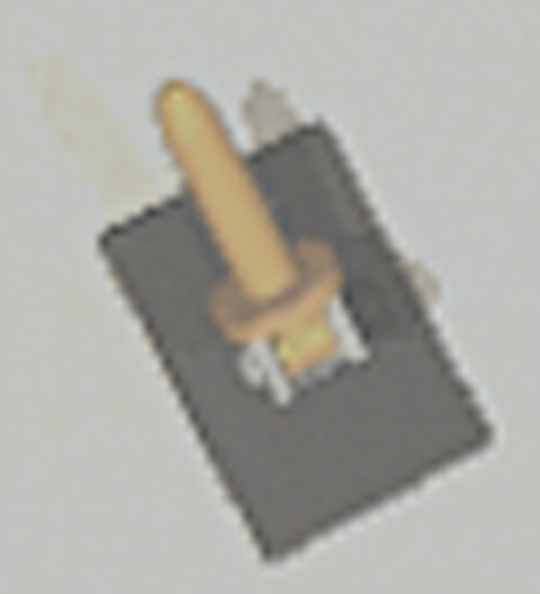

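The crops show two tan pipes with red bands at the upper ends, which confirms the choice. Their feet face the robot. The free places are green-right and blue-left. In the top crop the pin tip is at c3 (180,92) and the collar face at about (268,285). In the scene crop the tip is at c2 (350,178) and the plate corners are clear.

```bash
cat > h.py <<'E'
import cv2,numpy as np,json
from scipy.optimize import least_squares
from scipy.spatial.transform import Rotation as R
CAM={"top":([[368.68148,0,323.23583],[0,368.68148,201.21959],[0,0,1]],[513.06752509,8.09510925,1104.2373682],[0.70659277,-0.70557861,0.03547671,-0.04033473]),
"scene":([[430.73383,0,319.33631],[0,430.73383,201.66945],[0,0,1]],[1598.97038194,-164.31002034,854.50621914],[0.67901243,0.57469939,-0.2943473,-0.34931704])}
def proj(c,P):
    K,t,q=CAM[c]; X=(np.atleast_2d(P)-t)@R.from_quat(q).as_matrix(); u=X@np.array(K).T
    return u[:,:2]/u[:,2:]
def onplane(c,uv,z):
    K,t,q=CAM[c]; d=R.from_quat(q).apply(np.linalg.solve(K,[*uv,1])); return np.array(t)+d*(z-t[2])/d[2]
def cyl(L=120,r=18):
    a=np.linspace(0,2*np.pi,24); return np.array([[s*L/2,r*np.cos(t),r*np.sin(t)] for s in(-1,1) for t in a])
def box(l,w,h): return np.array([[x*l/2,y*w/2,z] for x in(-1,1) for y in(-1,1) for z in(0,h)])
def desc(pts):
    h=cv2.convexHull(pts.astype(np.float32)*16); m=cv2.moments(h); 
    return np.array([m['m10'],m['m01']])/m['m00']/16, h/16
def fit(c,mask_pts,shape,z,yaw0):
    """fit x,y,yaw so that projected hull matches hull of mask"""
    co,ho=desc(mask_pts); n=np.arange(0,2*np.pi,.1); D=np.c_[np.cos(n),np.sin(n)]
    so=(ho[:,0]@D.T).max(0)
    p0=onplane(c,co,z)
    f=lambda v:(proj(c,R.from_euler('z',v[2]).apply(shape)+[v[0],v[1],z])@D.T).max(0)-so+v[3]
    r=least_squares(f,[p0[0],p0[1],yaw0,0],x_scale=[1,1,.01,1],loss='soft_l1'); return r.x,np.sqrt(np.mean(r.fun**2))
E
python3 - <<'E'
from h import *
t=cv2.imread("pics/top0.png"); s=cv2.imread("pics/scene0.png")
def pts(img,roi,f):
    x0,y0,x1,y1=roi; hsv=cv2.cvtColor(img[y0:y1,x0:x1],cv2.COLOR_BGR2HSV).astype(int)
    m=f(hsv).astype(np.uint8); n,l,st,_=cv2.connectedComponentsWithStats(m,connectivity=8); k=1+st[1:,4].argmax()
    y,x=np.where(l==k); 
    return np.c_[x+x0,y+y0]
warm=lambda h:((h[...,0]<28)|(h[...,0]>170))&(h[...,1]>95)
for nm,c,im,roi,y0 in[("A","top",t,(265,155,325,212),2.5),("B","top",t,(335,150,370,212),3.1),
   ("A","scene",s,(335,222,378,270),2.5),("B","scene",s,(280,228,318,280),3.1)]:
    p=pts(im,roi,warm); v,e=fit(c,p,cyl(),18,y0); print(nm,c,len(p),v.round(3),e.round(2))
# black-banded pipes: band breaks color; trays by hue
gr=lambda h:(abs(h[...,0]-65)<18)&(h[...,1]>90)
bl=lambda h:(abs(h[...,0]-108)<12)&(h[...,1]>90)
for nm,c,im,roi,f in[("green","top",t,(180,240,262,315),gr),("blue","top",t,(400,240,478,315),bl),("green","scene",s,(355,160,440,215),gr),("blue","scene",s,(170,175,260,235),bl)]:
    p=pts(im,roi,f); v,e=fit(c,p,box(150,176,26),0,0.); print(nm,c,len(p),v.round(3),e.round(2))
# mount
q=lambda x,o:(np.array(x)+.5)/9-.5+o
T=q([[103,238],[320,122],[490,438],[268,562],[180,92],[268,285]],[310,222])
S=q([[350,178],[243,162]],[275,165]); Sp=q([[38,362],[400,430],[222,520],[196,288]],[275,165])
def model(v):
    x,y,yaw,sl,ox=v; M=R.from_euler('z',yaw); o=np.array([x,y,0])
    pl=M.apply([[60+ox,42.5,10],[60+ox,-42.5,10],[-60+ox,-42.5,10],[-60+ox,42.5,10]])+o
    ax=M.apply([np.cos(sl),0,np.sin(sl)]); k=o+[0,0,110]
    return pl,k+92*ax,k+22*ax
def res(v):
    pl,tip,seat=model(v)
    return np.r_[(proj("top",np.vstack([pl,tip,seat]))-T).ravel(),(proj("scene",np.vstack([tip,seat]))-S).ravel(),
      (proj("scene",pl[[2,0,1,3]])-Sp[[0,1,2,3]]).ravel()*0]
r=least_squares(res,[430,-10,.45,.5,0],x_scale=[1,1,.01,.01,1]); print(r.x.round(3),r.fun.reshape(-1,2).round(2).tolist()); pl,tip,seat=model(r.x); print("tip",tip,"seat",seat)
print(pl,proj("scene",pl),Sp)
for n,uv,z in(("figure",(404,226),85),("vase",(250,230),78)): print(n,onplane("top",uv,z))
E
```

```text
A top 451 [682.063 102.319   2.466  -1.056] 0.27
B top 457 [690.229 -69.749   3.238  -1.088] 0.27
A scene 422 [ 6.79109e+02  1.02375e+02  2.48400e+00 -5.64000e-01] 0.25
B scene 433 [ 6.88463e+02 -6.96230e+01  3.22900e+00 -4.70000e-01] 0.14h.py:16: RuntimeWarning: invalid value encountered in divide
  return np.array([m['m10'],m['m01']])/m['m00']/16, h/16
Traceback (most recent call last):
  File "h.py", line 23, in fit
    r=least_squares(f,[p0[0],p0[1],yaw0,0],x_scale=[1,1,.01,1],loss='soft_l1'); return r.x,np.sqrt(np.mean(r.fun**2))
ValueError: Initial guess is outside of provided bounds
```

```bash
cat > m.py <<'E'
from h import *
t=cv2.imread("pics/top0.png"); s=cv2.imread("pics/scene0.png")
for nm,c,im,roi,ch in[("green","top",t,(180,240,262,315),1),("blue","top",t,(400,240,478,315),0),("green","scene",s,(355,160,440,215),1),("blue","scene",s,(170,175,248,235),0)]:
    x0,y0,x1,y1=roi; I=im[y0:y1,x0:x1].astype(int); o=[k for k in(0,1,2) if k!=ch]
    if ch==1: m=(I[...,1]>I[...,0]*1.25)&(I[...,1]>I[...,2]*1.25)
    else: m=(I[...,0]>I[...,2]*1.5)
    n,l,st,_=cv2.connectedComponentsWithStats(m.astype(np.uint8),connectivity=8); k=1+st[1:,4].argmax()
    y,x=np.where(l==k); p=np.c_[x+x0,y+y0]
    v,e=fit(c,p,box(150,176,26),0,0.); print(nm,c,len(p),v.round(3),e.round(2))
q=lambda x,o:(np.array(x)+.5)/9-.5+o
T=q([[103,238],[320,122],[490,438],[268,562],[180,92],[268,285]],[310,222])
S=q([[350,178],[243,162]],[275,165]); Sp=q([[38,362],[400,430],[222,520],[196,288]],[275,165])
def model(v):
    x,y,yaw,sl,ox=v; M=R.from_euler('z',yaw); o=np.array([x,y,0])
    pl=M.apply([[60+ox,42.5,10],[60+ox,-42.5,10],[-60+ox,-42.5,10],[-60+ox,42.5,10]])+o
    ax=M.apply([np.cos(sl),0,np.sin(sl)]); k=o+[0,0,110]
    return pl,k+92*ax,k+22*ax
def res(v):
    pl,tip,seat=model(v)
    return np.r_[(proj("top",np.vstack([pl,tip,seat]))-T).ravel(),(proj("scene",np.vstack([tip,seat]))-S).ravel()]
r=least_squares(res,[430,-10,.45,.5,0],x_scale=[1,1,.01,.01,1]); print(r.x.round(3),r.fun.reshape(-1,2).round(2).tolist()); pl,tip,seat=model(r.x); print("tip",tip,"seat",seat)
print(pl.round(),proj("scene",pl).round(1).tolist(),Sp.round(1).tolist())
for n,uv,z in(("figure",(404,226),85),("vase",(250,230),78)): print(n,onplane("top",uv,z))
E
python3 m.py
```

```text
green top 405 [ 4.03831e+02  3.17229e+02 -1.90000e-02 -1.28000e+00] 0.5
blue top 92 [ 4.10035e+02 -3.68688e+02 -2.46000e-01 -1.29180e+01] 7.33
green scene 975 [ 4.13250e+02  3.08678e+02 -1.05000e-01  8.69000e-01] 2.53
blue scene 527 [ 4.10325e+02 -3.24523e+02  1.60000e-02 -2.52100e+00] 4.79
[ 4.62489e+02 -3.93090e+01  4.81000e-01  4.31000e-01 -2.99800e+00] [[-0.91, -0.36], [0.52, -0.83], [0.79, 0.62], [-0.29, 0.47], [-0.41, -0.01], [0.83, 0.21], [0.4, -0.24], [0.2, 0.42]]
tip [536.60281864  -0.64446362 148.42200276] seat [480.21208696 -30.06301009 119.18787023]
[[ 493.   25.   10.]
 [ 533.  -51.   10.]
 [ 426. -106.   10.]
 [ 387.  -31.   10.]] [[319.7, 211.7], [298.3, 221.5], [277.8, 203.7], [298.6, 195.0]] [[278.8, 204.8], [319.0, 212.3], [299.2, 222.3], [296.3, 196.6]]
figure [ 554.34978792 -207.55016306   85.        ]
vase [542.87544951 218.71751092  78.        ]
```

```bash
cat > m2.py <<'E'
from h import *
t=cv2.imread("pics/top0.png"); s=cv2.imread("pics/scene0.png")
def comp(m,x0,y0):
    n,l,st,_=cv2.connectedComponentsWithStats(m.astype(np.uint8),connectivity=8); k=1+st[1:,4].argmax(); y,x=np.where(l==k); return np.c_[x+x0,y+y0]
for th in(1.15,1.25,1.4):
    I=t[240:315,400:472].astype(int); p=comp(I[...,0]>I[...,2]*th,400,240)
    v,e=fit("top",p,box(150,176,26),0,0.); print("blue",th,len(p),v.round(3),e.round(2))
    I=t[240:315,180:262].astype(int); p=comp((I[...,1]>I[...,2]*th)&(I[...,1]>I[...,0]*1.1),180,240)
    v,e=fit("top",p,box(150,176,26),0,0.); print("green",th,len(p),v.round(3),e.round(2))
for nm,roi,z in(("gp",(192,255,220,308),33),("bp",(442,253,468,308),33)):
    x0,y0,x1,y1=roi; I=t[y0:y1,x0:x1].astype(int); p=comp((I[...,2]>I[...,0]*1.5),x0,y0)
    r=cv2.fitLine(p.astype(np.float32),cv2.DIST_L2,0,.01,.01).ravel(); c=r[2:]; a=onplane("top",c-10*r[:2],33); b=onplane("top",c+10*r[:2],33)
    print(nm,len(p),a,b,"yaw",np.arctan2(*(b-a)[1::-1]), p.min(0),p.max(0))
# pin
a=np.linspace(0,2*np.pi,24); ring=lambda z,r:np.c_[r*np.cos(a),r*np.sin(a),0*a+z]
pin=np.vstack([ring(22,20),ring(78,9),ring(92,4)])
obs=[]
for c,im,(x0,y0,x1,y1) in(("top",t,(322,226,352,262)),("scene",s,(293,175,320,190))):
    hsv=cv2.cvtColor(im[y0:y1,x0:x1],cv2.COLOR_BGR2HSV).astype(int); p=comp((hsv[...,0]<30)&(hsv[...,1]>95),x0,y0)
    if c=="top": p=p[p[:,1]<259]
    h=cv2.convexHull(p.astype(np.int32))[:,0]; 
    d=proj(c,[[536.6,-.6,148.4],[480.2,-30,119.2]]); th=np.arctan2(*(d[0]-d[1])[::-1]); n=th+np.arange(-1.75,1.76,.07); D=np.c_[np.cos(n),np.sin(n)]
    obs.append((c,D,(h@D.T).max(0))); print(c,len(p),p.min(0),p.max(0))
def pts(v):
    x,y,yaw,sl=v[:4]; M=R.from_euler('zy',[yaw,-sl+0]).inv() if 0 else R.from_matrix(np.c_[[-np.sin(sl)*np.cos(yaw),-np.sin(sl)*np.sin(yaw),np.cos(sl)],[-np.sin(yaw),np.cos(yaw),0],[np.cos(sl)*np.cos(yaw),np.cos(sl)*np.sin(yaw),np.sin(sl)]])
    return M.apply(pin)+[x,y,110],M
def res(v): return np.r_[tuple((proj(c,pts(v)[0])@D.T).max(0)-so+v[4+i] for i,(c,D,so) in enumerate(obs))]
for w in(0,1):
    r=least_squares(res,[462,-39,.48,.43,0,0],x_scale=[1,1,.01,.01,1,1],loss=['linear','soft_l1'][w]); M=pts(r.x)[1]; print(r.x.round(3),np.sqrt(np.mean(r.fun**2)),"tip",M.apply([0,0,92])+[*r.x[:2],110])
E
python3 m2.py
```

```text
blue 1.15 664 [ 4.04399e+02 -3.18904e+02 -4.30000e-02 -8.04000e-01] 0.2
green 1.15 531 [ 4.04168e+02  3.16369e+02 -2.40000e-02 -9.99000e-01] 0.39
blue 1.25 507 [ 4.05225e+02 -3.18125e+02 -3.90000e-02 -1.02800e+00] 0.35
green 1.25 417 [ 4.04278e+02  3.16538e+02 -2.20000e-02 -1.11500e+00] 0.3
blue 1.4 328 [ 4.05147e+02 -3.17832e+02 -3.80000e-02 -1.31300e+00] 0.21
green 1.4 287 [ 4.03209e+02  3.17139e+02 -2.10000e-02 -1.51000e+00] 0.36
gp 445 [380.71149595 354.34095177  33.        ] [436.95062629 352.25400291  33.        ] yaw -0.037091464746648 [198 260] [212 295]
bp 437 [ 365.32993785 -353.95817103   33.        ] [ 421.26389571 -356.45926025   33.        ] yaw -0.04468527517930897 [447 266] [459 301]
top 222 [328 231] [347 258]
scene 164 [295 177] [315 188]Traceback (most recent call last):
  File "m2.py", line 29, in <module>
    r=least_squares(res,[462,-39,.48,.43,0,0],x_scale=[1,1,.01,.01,1,1],loss=['linear','soft_l1'][w]); M=pts(r.x)[1]; print(r.x.round(3),np.sqrt(np.mean(r.fun**2)),"tip",M.apply([0,0,92])+[*r.x[:2],110])
    return func(*args, **kwargs)
    vector_fun = VectorFu
[... 991 characters left out ...]
np.sin(sl)*np.sin(yaw),np.cos(sl)],[-np.sin(yaw),np.cos(yaw),0],[np.cos(sl)*np.cos(yaw),np.cos(sl)*np.sin(yaw),np.sin(sl)]])
                                                                       ~~~~~~~~~~~~~^^^^^^^^^^^^^^^^^^^^^^^^^^^^^^^^^^^^^^^^^^^^^^^^^^^^^^^^^^^^^^^^^^^^^^^^^^^^^^^^^^^^^^^^^^^^^^^^^^^^^^^^^^^^^^^^^^^^^^^^^^^^^^^^^^^^^^^^^^^^^^^^^^^^^^^^^^^^^
  File "scipy/spatial/transform/_rotation.pyx", line 1143, in scipy.spatial.transform._rotation.Rotation.from_matrix
ValueError: Non-positive determinant (left-handed or null coordinate frame) in rotation matrix 0: [[-0.36976229 -0.46177918  0.806248  ]
 [-0.19250226  0.88699492  0.41974145]
 [ 0.90896575  0.          0.4168708 ]].
```

```bash
sed -i 's/np.c_\[\[-np.sin(sl)\*np.cos(yaw),-np.sin(sl)\*np.sin(yaw),np.cos(sl)\]/np.c_[[np.sin(sl)*np.cos(yaw),np.sin(sl)*np.sin(yaw),-np.cos(sl)]/' m2.py; python3 m2.py | tail -4
```

```text
[ 4.63444e+02 -3.80160e+01  4.81000e-01  4.35000e-01 -4.97000e-01
 -2.87000e-01] 0.2909180675206888 tip [537.4253706    0.59701324 148.72812305]
[ 4.63543e+02 -3.80500e+01  4.81000e-01  4.35000e-01 -5.07000e-01
 -2.51000e-01] 0.292189635754786 tip [537.49830248   0.54771429 148.79295275]
```

```bash
cat > p.py <<'E'
import numpy as np,os,json
from scipy.spatial.transform import Rotation as R
from bench import *
YAW,SL=.481,.435
AX=np.array([np.cos(SL)*np.cos(YAW),np.cos(SL)*np.sin(YAW),np.sin(SL)])
TIP=np.array([537.4,.5,148.7]); SEAT=TIP-70*AX
def down(yaw,tilt=0): # tool x = head direction (yaw, raised by tilt), z perpendicular, downwards
    x=np.array([np.cos(tilt)*np.cos(yaw),np.cos(tilt)*np.sin(yaw),np.sin(tilt)]); y=np.array([np.sin(yaw),-np.cos(yaw),0]); return R.from_matrix(np.c_[x,y,np.cross(x,y)])
def load():
    s=read_state(); m=np.array(s['position']),R.from_quat(s['ee_rot'])
    if os.path.exists('cmd.json'):
        c=json.load(open('cmd.json')); c=np.array(c[:3]),R.from_quat(c[3:])
    else: c=np.array([252.989,571.485,245.312]),m[1]
    d=m[0]-c[0]; a=np.degrees((c[1].inv()*m[1]).magnitude())
    print("clk",round(s['clock'],2),"meas",m[0].round(1),"meas-cmd",d.round(1),"ang",a.round(2),"F",np.round(s['contact_force'],1),"w",round(s['gripper_width'],1),"gf",round(s['grasp_force'],1))
    if np.linalg.norm(d)>6 or a>2.5: print("USING MEASURED"); c=m
    return c
def plan(wps,step=60,ang=10,extra=1):
    """wps: list of (pos,rot,grip) -> prints calls of 5 rows; stores final commanded pose"""
    p,r=load(); rows=[]
    for q,o,g in wps:
        q=np.array(q,float); rv=(r.inv()*o).as_rotvec(); n=max(1,int(np.ceil(max(np.linalg.norm(q-p)/step,np.degrees(np.linalg.norm(rv))/ang)-.01)))
        rows+=[(p+(q-p)*k/n,r*R.from_rotvec(rv*k/n),g) for k in range(1,n+1)]; p,r=q,o
    rows+=[rows[-1]]*extra
    b,rb=load_base
    for i in range(0,len(rows),5):
        ch=rows[i:i+5]; out=[]
        for q,o,g in ch: out.append([*(rb.inv()*o).as_rotvec().round(3).tolist(),*rb.inv().apply(q-b).round(1).tolist(),g])
        print("CALL",json.dumps(out).replace(" ",""))
        l=np.array(out[-1]); b,rb=b+rb.apply(l[3:6]),rb*R.from_rotvec(l[:3])
    json.dump([*b,*rb.as_quat()],open('cmd.json','w'))
load_base=load()
E
python3 - <<'E'
from p import *
o=down(2.475-np.pi)
plan([([680.5,102.3,245],o,1),([680.5,102.3,70],o,1)],extra=2)
E
```

```text
clk 0.1 meas [252.8 571.  244.3] meas-cmd [-0.2 -0.4 -1. ] ang 0.0 F [ 0.3 -0.2  0.3] w 85.5 gf 0.0
clk 0.1 meas [252.8 571.  244.3] meas-cmd [-0.2 -0.4 -1. ] ang 0.0 F [ 0.3 -0.2  0.3] w 85.5 gf 0.0
CALL [[0.0,-0.0,0.023,52.8,23.3,0.1,1],[0.0,-0.0,0.045,105.6,46.5,0.2,1],[0.001,-0.0,0.068,158.4,69.8,0.2,1],[0.001,-0.0,0.091,211.2,93.0,0.3,1],[0.001,-0.0,0.113,264.0,116.3,0.4,1]]
CALL [[0.0,-0.0,0.023,55.1,17.2,0.1,1],[0.0,-0.0,0.046,110.2,34.3,0.1,1],[0.0,-0.0,0.069,165.3,51.5,0.2,1],[0.001,-0.0,0.091,220.4,68.6,0.2,1],[0.001,-0.0,0.114,275.5,85.8,0.3,1]]
CALL [[-0.0,-0.0,0.023,56.7,10.8,0.1,1],[-0.0,-0.0,0.023,56.7,10.8,58.4,1],[-0.0,-0.0,0.023,56.7,10.8,116.7,1],[-0.0,-0.0,0.023,56.6,10.8,175.1,1],[-0.0,-0.0,0.023,56.6,10.8,175.1,1]]
CALL [[-0.0,-0.0,-0.0,0.0,-0.0,-0.0,1]]
```

Request:
carry_out:
  motion:
    - [0,0,0.023,52.8,23.3,0.1,1]
    - [0,0,0.045,105.6,46.5,0.2,1]
    - [0.001,0,0.068,158.4,69.8,0.2,1]
    - [0.001,0,0.091,211.2,93.0,0.3,1]
    - [0.001,0,0.113,264.0,116.3,0.4,1]

```text
clock: 0.72
position: [448.1, 356.7, 244.6]
ee_rot: [0.965, -0.262, -0.0, -0.0]
contact_force: [-0.1, 0.6, 0.2]
gripper_width: 85.7
grasp_force: 0.0
```

Request:
carry_out:
  motion:
    - [0,0,0.023,55.1,17.2,0.1,1]
    - [0,0,0.046,110.2,34.3,0.1,1]
    - [0,0,0.069,165.3,51.5,0.2,1]
    - [0.001,0,0.091,220.4,68.6,0.2,1]
    - [0.001,0,0.114,275.5,85.8,0.3,1]

```text
clock: 1.35
position: [642.6, 143.5, 244.0]
ee_rot: [0.949, -0.317, -0.0, -0.001]
contact_force: [1.8, 0.8, 0.2]
gripper_width: 85.7
grasp_force: 0.0
```

Request:
carry_out:
  motion:
    - [0,0,0.023,56.7,10.8,0.1,1]
    - [0,0,0.023,56.7,10.8,58.4,1]
    - [0,0,0.023,56.7,10.8,116.7,1]
    - [0,0,0.023,56.6,10.8,175.1,1]
    - [0,0,0.023,56.6,10.8,175.1,1]

```text
clock: 1.98
position: [676.7, 101.3, 63.3]
ee_rot: [0.945, -0.328, -0.005, 0.003]
contact_force: [-0.2, -0.3, 0.7]
gripper_width: 85.4
grasp_force: 0.0
```

Request:
carry_out:
  motion:
    - [0,0,0,0,0,0,1]
    - [0,0,0,0,0,0,1]

```text
clock: 2.22
position: [682.6, 103.4, 73.0]
ee_rot: [0.945, -0.327, 0.003, -0.003]
contact_force: [-0.4, 0.1, 0.4]
gripper_width: 85.2
grasp_force: 0.0
```

```bash
python3 - <<'E'
from p import *
o=down(2.475-np.pi)
plan([([680.5,102.3,20],o,1)],step=15,extra=1)
E
```

```text
clk 2.23 meas [682.6 103.4  73. ] meas-cmd [2.2 1.1 3.1] ang 0.44 F [-0.4  0.1  0.4] w 85.2 gf 0.0
clk 2.23 meas [682.6 103.4  73. ] meas-cmd [2.2 1.1 3.1] ang 0.44 F [-0.4  0.1  0.4] w 85.2 gf 0.0
CALL [[-0.0,-0.0,-0.0,0.0,-0.0,12.5,1],[-0.0,-0.0,-0.0,0.0,-0.0,25.0,1],[-0.0,-0.0,-0.0,0.0,-0.0,37.5,1],[-0.0,-0.0,-0.0,0.0,-0.0,50.0,1],[-0.0,-0.0,-0.0,0.0,-0.0,50.0,1]]
```

Request:
carry_out:
  motion:
    - [0,0,0,0,0,15,1]
    - [0,0,0,0,0,30,1]
    - [0,0,0,0,0,40,1]
    - [0,0,0,0,0,47,1]
    - [0,0,0,0,0,50,1]

```text
clock: 2.85
position: [680.5, 102.7, 18.6]
ee_rot: [0.945, -0.327, -0.0, -0.001]
contact_force: [-0.3, 0.1, 0.5]
gripper_width: 85.8
grasp_force: 0.0
```

Request:
carry_out:
  motion:
    - [0,0,0,0,0,0,1]
    - [0,0,0,0,0,0,1]

```text
clock: 3.1
position: [681.0, 102.9, 19.8]
ee_rot: [0.945, -0.327, 0.001, -0.001]
contact_force: [-0.2, -1.0, 1.3]
gripper_width: 85.3
grasp_force: 0.0
```

Request:
carry_out:
  motion:
    - [0,0,0,0,0,0,-0.1]
    - [0,0,0,0,0,0,-0.1]
    - [0,0,0,0,0,0,-1]
    - [0,0,0,0,0,0,-1]
    - [0,0,0,0,0,0,-1]

```text
clock: 3.72
position: [681.0, 102.9, 19.8]
ee_rot: [0.945, -0.327, 0.001, -0.001]
contact_force: [0.4, 0.1, 1.4]
gripper_width: 33.5
grasp_force: 60.7
```

Request:
carry_out:
  motion:
    - [0,0,0,0,0,0,-1]
    - [0,0,0,0,0,0,-1]
    - [0,0,0,0,0,0,-1]

```text
clock: 4.1
position: [681.0, 102.9, 19.8]
ee_rot: [0.945, -0.327, 0.001, -0.001]
contact_force: [-0.6, 1.4, 4.2]
gripper_width: 33.2
grasp_force: 60.9
```

```bash
cat >> p.py <<'E'
OP=down(YAW,SL)
def onpin(foot,dz=1.8,lat=0,up=0): # TCP when foot is `foot` mm from cork
    return SEAT+(60+foot)*AX+OP.apply([0,lat,-up-dz])
E
python3 - <<'E'
from p import *
o=down(2.475-np.pi)
print(SEAT,onpin(105))
plan([([680.5,102.3,32],o,-1),([680.5,102.3,70],o,-1),([660,90,200],o,-1),(onpin(115,up=40),OP,-1),(onpin(115),OP,-1)],step=40,ang=8,extra=3)
E
```

```text
clk 4.1 meas [681.  102.9  19.8] meas-cmd [ 0.5  0.6 -0.1] ang 0.15 F [-0.6  1.4  4.2] w 33.2 gf 60.9
[481.12210369 -28.8704516  119.2012719 ] [613.10467561  40.00894857 190.36635421]
clk 4.1 meas [681.  102.9  19.8] meas-cmd [ 0.5  0.6 -0.1] ang 0.15 F [-0.6  1.4  4.2] w 33.2 gf 60.9
CALL [[-0.0,-0.0,-0.0,0.0,-0.0,-12.0,-1],[-0.0,-0.0,-0.0,0.0,-0.0,-50.0,-1],[-0.0,-0.0,-0.0,-2.1,5.6,-82.5,-1],[-0.0,-0.0,-0.0,-4.2,11.1,-115.0,-1],[-0.0,-0.0,-0.0,-6.3,16.7,-147.5,-1]]
CALL [[-0.0,-0.0,-0.0,-2.1,5.6,-32.6,-1],[0.028,0.043,-0.126,-3.1,14.0,-36.0,-1],[0.055,0.085,-0.251,-4.1,22.4,-39.4,-1],[0.083,0.128,-0.377,-5.2,30.7,-42.8,-1],[0.111,0.171,-0.502,-6.2,39.1,-46.3,-1]]
CALL [[0.028,0.043,-0.125,-4.1,6.6,-4.7,-1],[0.055,0.086,-0.251,-8.3,13.2,-9.4,-1],[0.083,0.129,-0.376,-12.4,19.8,-14.2,-1],[0.111,0.172,-0.502,-16.6,26.4,-18.9,-1],[0.138,0.214,-0.627,-20.7,33.0,-23.6,-1]]
CALL [[0.0,0.001,0.0,0.0,-0.1,40.0,-1],[0.0,0.001,0.0,0.0,-0.1,40.0,-1],[0.0,0.001,0.0,0.0,-0.1,40.0,-1],[0.0,0.001,0.0,0.0,-0.1,40.0,-1]]
```

Request:
carry_out:
  motion:
    - [0,0,0,0,0,-12,-1]
    - [0,0,0,0,0,-50,-1]
    - [0,0,0,-2.1,5.6,-82.5,-1]
    - [0,0,0,-4.2,11.1,-115,-1]
    - [0,0,0,-6.3,16.7,-147.5,-1]

```text
clock: 4.72
position: [664.5, 93.0, 167.6]
ee_rot: [0.945, -0.327, -0.0, -0.001]
contact_force: [0.1, 0.3, -0.7]
gripper_width: 33.3
grasp_force: 60.3
```

Request:
carry_out:
  motion:
    - [0,0,0,-2.1,5.6,-32.6,-1]
    - [0.028,0.043,-0.126,-3.1,14.0,-36.0,-1]
    - [0.055,0.085,-0.251,-4.1,22.4,-39.4,-1]
    - [0.083,0.128,-0.377,-5.2,30.7,-42.8,-1]
    - [0.111,0.171,-0.502,-6.2,39.1,-46.3,-1]

```text
clock: 5.35
position: [635.2, 65.9, 212.9]
ee_rot: [0.992, -0.079, 0.098, -0.025]
contact_force: [-0.3, -0.8, -0.9]
gripper_width: 33.5
grasp_force: 60.3
```

Request:
carry_out:
  motion:
    - [0.028,0.043,-0.125,-4.1,6.6,-4.7,-1]
    - [0.055,0.086,-0.251,-8.3,13.2,-9.4,-1]
    - [0.083,0.129,-0.376,-12.4,19.8,-14.2,-1]
    - [0.111,0.172,-0.502,-16.6,26.4,-18.9,-1]
    - [0.138,0.214,-0.627,-20.7,33.0,-23.6,-1]

```text
clock: 5.98
position: [605.0, 36.1, 229.7]
ee_rot: [0.948, 0.235, 0.21, -0.052]
contact_force: [0.0, -0.5, -1.2]
gripper_width: 33.4
grasp_force: 60.3
```

Request:
carry_out:
  motion:
    - [0,0.001,0,0,-0.1,20,-1]
    - [0,0.001,0,0,-0.1,40,-1]
    - [0,0.001,0,0,-0.1,40,-1]
    - [0,0.001,0,0,-0.1,40,-1]
    - [0,0.001,0,0,-0.1,40,-1]

```text
clock: 6.6
position: [621.4, 44.5, 194.5]
ee_rot: [0.948, 0.233, 0.211, -0.052]
contact_force: [0.5, -0.4, -1.6]
gripper_width: 33.0
grasp_force: 60.4
```

```bash
cat > look.py <<'E'
import sys; from p import *; from h import *
def look(name,foot):
    out=[]
    for c,(x0,y0,x1,y1) in(("scene",(285,140,365,215)),("top",(295,190,375,265))):
        im=get_image(c)["color"]; cv2.imwrite(f"pics/{name}_{c}.png",im)
        a=np.clip(255*(im[y0:y1,x0:x1]/255.)**.6,0,255).astype(np.uint8); k=5
        a=cv2.resize(a,None,fx=k,fy=k,interpolation=cv2.INTER_CUBIC)
        th=np.linspace(0,2*np.pi,40); ring=SEAT+foot*AX+OP.apply(np.c_[0*th,18*np.cos(th),18*np.sin(th)])
        for P,col in((ring,(255,0,255)),(ring+120*AX,(0,255,255)),(SEAT+np.outer(np.linspace(0,70+foot,30),AX),(255,255,0))):
            for u in proj(c,P): cv2.circle(a,tuple(int(v) for v in ((u+.5-[x0,y0])*k)),1,col,-1)
        out.append(a)
    cv2.imwrite(f"pics/{name}.png",np.hstack(out))
E
python3 - <<'E'
from look import *
look("k1",115)
E
```

```text
clk 6.6 meas [621.4  44.5 194.5] meas-cmd [ 0.3  0.3 -0.1] ang 0.15 F [ 0.5 -0.4 -1.6] w 33.0 gf 60.4
```

View pics/k1.png

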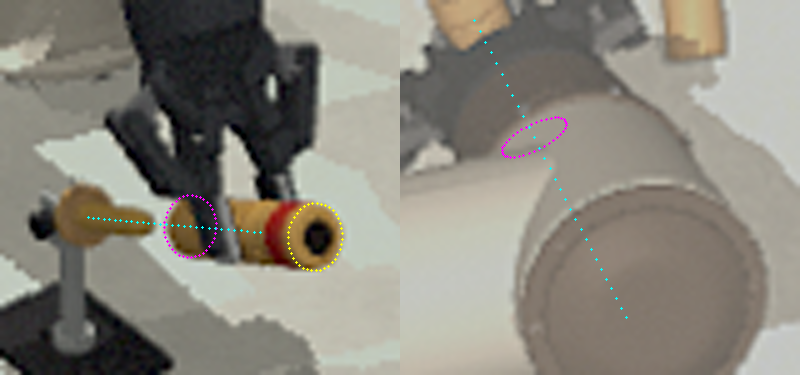

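The pipe is gripped and lined up. In the crop its head face is at (317,238) against a predicted (316,237), and the pin lies on the predicted axis. I'll slide it on gently.

Request:
carry_out:
  motion:
    - [0,0,0,-14,0,0,-1]
    - [0,0,0,-28,0,0,-1]
    - [0,0,0,-36,0,0,-1]
    - [0,0,0,-40,0,0,-1]
    - [0,0,0,-40,0,0,-1]

```text
clock: 7.32
position: [589.0, 27.5, 177.0]
ee_rot: [0.948, 0.232, 0.21, -0.052]
contact_force: [0.7, -0.3, -0.4]
gripper_width: 33.5
grasp_force: 60.4
```

Request:
carry_out:
  motion:
    - [0,0,0,-2,0,0,-1]
    - [0,0,0,-4,0,0,-1]
    - [0,0,0,-6,0,0,-1]
    - [0,0,0,-8,0,0,-1]
    - [0,0,0,-8,0,0,-1]

```text
clock: 7.95
position: [582.5, 24.2, 173.4]
ee_rot: [0.948, 0.232, 0.21, -0.052]
contact_force: [0.1, 0.4, -0.8]
gripper_width: 33.6
grasp_force: 60.4
```

Request:
carry_out:
  motion:
    - [0,0,0,-2,0,0,-1]
    - [0,0,0,-4,0,0,-1]
    - [0,0,0,-6,0,0,-1]
    - [0,0,0,-6,0,0,-1]

```text
clock: 8.45
position: [577.7, 21.7, 170.9]
ee_rot: [0.948, 0.232, 0.21, -0.052]
contact_force: [0.4, 0.4, -0.6]
gripper_width: 33.2
grasp_force: 60.4
```

Request:
carry_out:
  motion:
    - [0,0,0,-2,0,0,-1]
    - [0,0,0,-4,0,0,-1]
    - [0,0,0,-6,0,0,-1]
    - [0,0,0,-6,0,0,-1]

```text
clock: 8.95
position: [572.8, 19.2, 168.3]
ee_rot: [0.948, 0.232, 0.21, -0.052]
contact_force: [-0.0, -0.1, -1.0]
gripper_width: 33.4
grasp_force: 60.4
```

Request:
carry_out:
  motion:
    - [0,0,0,-2,0,0,-1]
    - [0,0,0,-4,0,0,-1]
    - [0,0,0,-6,0,0,-1]
    - [0,0,0,-6,0,0,-1]

```text
clock: 9.45
position: [568.0, 16.6, 165.8]
ee_rot: [0.948, 0.232, 0.21, -0.052]
contact_force: [-0.1, 0.7, -1.3]
gripper_width: 33.3
grasp_force: 60.4
```

Foot is 49 mm from the cork, 21 mm in.

Request:
carry_out:
  motion:
    - [0,0,0,-2,0,0,-1]
    - [0,0,0,-4,0,0,-1]
    - [0,0,0,-5,0,0,-1]
    - [0,0,0,-5,0,0,-1]

```text
clock: 9.95
position: [564.1, 14.6, 163.8]
ee_rot: [0.948, 0.232, 0.21, -0.052]
contact_force: [-0.3, 0.2, -1.3]
gripper_width: 33.3
grasp_force: 60.4
```

Request:
carry_out:
  motion:
    - [0,0,0,-2,0,0,-1]
    - [0,0,0,-4,0,0,-1]
    - [0,0,0,-5,0,0,-1]
    - [0,0,0,-5,0,0,-1]

```text
clock: 10.45
position: [560.1, 12.5, 161.6]
ee_rot: [0.948, 0.232, 0.21, -0.052]
contact_force: [0.2, -0.6, -1.2]
gripper_width: 33.0
grasp_force: 60.4
```

Request:
carry_out:
  motion:
    - [0,0,0,-2,0,0,-1]
    - [0,0,0,-4,0,0,-1]
    - [0,0,0,-5,0,0,-1]
    - [0,0,0,-5,0,0,-1]

```text
clock: 10.95
position: [556.1, 10.4, 159.5]
ee_rot: [0.948, 0.232, 0.21, -0.052]
contact_force: [0.4, -0.1, -1.1]
gripper_width: 33.6
grasp_force: 60.4
```

Request:
carry_out:
  motion:
    - [0,0,0,-2,0,0,-1]
    - [0,0,0,-4,0,0,-1]
    - [0,0,0,-6,0,0,-1]
    - [0,0,0,-6,0,0,-1]

```text
clock: 11.45
position: [551.1, 7.9, 156.9]
ee_rot: [0.948, 0.232, 0.21, -0.052]
contact_force: [-0.3, -1.1, -1.8]
gripper_width: 33.3
grasp_force: 60.4
```

Request:
carry_out:
  motion:
    - [0,0,0,-3,0,0,-1]
    - [0,0,0,-6,0,0,-1]
    - [0,0,0,-9,0,0,-1]
    - [0,0,0,-11,0,0,-1]
    - [0,0,0,-11,0,0,-1]

```text
clock: 12.08
position: [542.3, 3.2, 152.3]
ee_rot: [0.948, 0.232, 0.21, -0.052]
contact_force: [0.0, -0.2, -0.6]
gripper_width: 33.4
grasp_force: 60.4
```

Request:
carry_out:
  motion:
    - [0,0,0,-3,0,0,-1]
    - [0,0,0,-6,0,0,-1]
    - [0,0,0,-9,0,0,-1]
    - [0,0,0,-11,0,0,-1]
    - [0,0,0,-11,0,0,-1]

```text
clock: 12.7
position: [533.5, -1.4, 147.6]
ee_rot: [0.948, 0.232, 0.21, -0.052]
contact_force: [0.0, 0.4, -0.6]
gripper_width: 33.6
grasp_force: 60.4
```

Request:
carry_out:
  motion:
    - [0,0,0,-1.5,0,0,-1]
    - [0,0,0,-3,0,0,-1]
    - [0,0,0,-3,0,0,-1]

```text
clock: 13.08
position: [531.1, -2.6, 146.4]
ee_rot: [0.948, 0.232, 0.21, -0.052]
contact_force: [-0.7, -0.4, -0.9]
gripper_width: 33.3
grasp_force: 60.4
```

Foot estimate is 3 mm. Small steps to contact.

Request:
carry_out:
  motion:
    - [0,0,0,-1.5,0,0,-1]
    - [0,0,0,-3,0,0,-1]
    - [0,0,0,-3,0,0,-1]

```text
clock: 13.45
position: [528.7, -3.9, 145.1]
ee_rot: [0.948, 0.232, 0.21, -0.052]
contact_force: [-0.0, 0.6, -1.0]
gripper_width: 33.2
grasp_force: 60.4
```

Request:
carry_out:
  motion:
    - [0,0,0,-1,0,0,-1]
    - [0,0,0,-2,0,0,-1]
    - [0,0,0,-2,0,0,-1]

```text
clock: 13.82
position: [528.0, -4.3, 144.9]
ee_rot: [0.948, 0.232, 0.211, -0.052]
contact_force: [2.0, 2.5, -0.1]
gripper_width: 33.2
grasp_force: 60.3
```

Request:
carry_out:
  motion:
    - [0,0,0,-1,0,0,-1]
    - [0,0,0,-1.5,0,0,-1]
    - [0,0,0,-1.5,0,0,-1]

```text
clock: 14.2
position: [527.9, -4.5, 145.0]
ee_rot: [0.948, 0.232, 0.213, -0.052]
contact_force: [3.4, 4.9, 0.9]
gripper_width: 33.4
grasp_force: 60.2
```

Pipe A stopped on the cork, with the foot at about 0 mm by measurement and a push of about 6 N. It fits, so it goes in the green tray.

```bash
cat >> p.py <<'E'
def setcmd(p,o): json.dump([*p,*o.as_quat()],open('cmd.json','w')); global load_base; load_base=load()
E
python3 - <<'E'
import p; from p import *
setcmd(onpin(-3.5),OP); load_base=p.load_base
o=down(-.026); G=np.array([403.2,279.8,0])
plan([(onpin(30),OP,-1),],step=9,ang=8,extra=0)
plan_=0
p.load=lambda:p.load_base
E
python3 - <<'E'
import p; from p import *
p.load_base=(onpin(30),OP); p.load=lambda:p.load_base
o=down(-.026); G=np.array([403.2,279.8,0])
plan([(onpin(120),OP,-1),(onpin(120)+[0,0,80],OP,-1),(G+[0,0,265],o,-1),(G+[0,0,80],o,-1)],step=42,ang=8,extra=2)
E
```

```text
clk 14.2 meas [527.9  -4.5 145. ] meas-cmd [-93.2 -48.7 -49.5] ang 0.35 F [3.4 4.9 0.9] w 33.4 gf 60.2
USING MEASURED
clk 14.2 meas [527.9  -4.5 145. ] meas-cmd [2.  1.  0.4] ang 0.38 F [3.4 4.9 0.9] w 33.4 gf 60.2
clk 14.2 meas [527.9  -4.5 145. ] meas-cmd [2.  1.  0.4] ang 0.38 F [3.4 4.9 0.9] w 33.4 gf 60.2
CALL [[0.0,0.0,0.0,8.4,-0.0,0.0,-1],[0.0,0.0,0.0,16.8,-0.0,0.0,-1],[0.0,0.0,0.0,25.1,-0.0,0.0,-1],[0.0,0.0,0.0,33.5,-0.0,0.0,-1]]
clk 14.2 meas [527.9  -4.5 145. ] meas-cmd [-24.9 -13.  -13.8] ang 0.38 F [3.4 4.9 0.9] w 33.4 gf 60.2
USING MEASURED
CALL [[0.0,0.0,0.0,30.0,0.0,-0.0,-1],[0.0,0.0,0.0,60.0,0.0,0.0,-1],[0.0,0.0,0.0,90.0,0.0,-0.0,-1],[0.0,0.0,0.0,106.9,0.0,-36.3,-1],[0.0,0.0,0.0,123.7,0.0,-72.5,-1]]
CALL [[-0.014,-0.053,0.062,-10.7,-38.7,-3.4,-1],[-0.028,-0.106,0.125,-21.3,-77.4,-6.7,-1],[-0.041,-0.16,0.187,-32.0,-116.1,-10.1,-1],[-0.055,-0.213,0.249,-42.7,-154.8,-13.4,-1],[-0.069,-0.266,0.312,-53.4,-193.6,-16.8,-1]]
CALL [[-0.014,-0.053,0.062,-22.7,-33.2,-1.4,-1],[-0.028,-0.106,0.125,-45.4,-66.5,-2.7,-1],[-0.041,-0.16,0.187,-68.1,-99.8,-4.1,-1],[-0.041,-0.16,0.187,-74.1,-98.8,32.4,-1],[-0.041,-0.16,0.187,-80.0,-97.8,68.9,-1]]
CALL [[-0.0,0.0,-0.0,-0.0,-0.0,37.0,-1],[-0.0,0.0,-0.0,-0.0,-0.0,74.0,-1],[-0.0,0.0,-0.0,-0.0,0.0,111.0,-1],[-0.0,0.0,-0.0,-0.0,0.0,111.0,-1],[-0.0,0.0,-0.0,-0.0,0.0,111.0,-1]]
```

Request:
carry_out:
  motion:
    - [0,0,0,5,0,0,-1]
    - [0,0,0,13,0,0,-1]
    - [0,0,0,23,0,0,-1]
    - [0,0,0,33.5,0,0,-1]

```text
clock: 14.7
position: [553.4, 9.0, 158.0]
ee_rot: [0.948, 0.232, 0.21, -0.052]
contact_force: [0.3, 0.8, -0.9]
gripper_width: 33.1
grasp_force: 60.4
```

Request:
carry_out:
  motion:
    - [0,0,0,14,0,0,-1]
    - [0,0,0,30,0,0,-1]
    - [0,0,0,50,0,0,-1]
    - [0,0,0,75,0,0,-1]
    - [0,0,0,90,0,0,-1]

```text
clock: 15.32
position: [626.7, 47.3, 196.7]
ee_rot: [0.948, 0.233, 0.211, -0.052]
contact_force: [-0.2, -0.1, -1.1]
gripper_width: 33.3
grasp_force: 60.4
```

Request:
carry_out:
  motion:
    - [0,0,0,16.9,0,-36.3,-1]
    - [0,0,0,33.7,0,-72.5,-1]

```text
clock: 15.58
position: [625.2, 46.5, 276.2]
ee_rot: [0.948, 0.232, 0.209, -0.052]
contact_force: [0.6, -0.3, 0.3]
gripper_width: 33.4
grasp_force: 60.3
```

Request:
carry_out:
  motion:
    - [-0.014,-0.053,0.062,-10.7,-38.7,-3.4,-1]
    - [-0.028,-0.106,0.125,-21.3,-77.4,-6.7,-1]
    - [-0.041,-0.16,0.187,-32.0,-116.1,-10.1,-1]
    - [-0.055,-0.213,0.249,-42.7,-154.8,-13.4,-1]
    - [-0.069,-0.266,0.312,-53.4,-193.6,-16.8,-1]

```text
clock: 16.2
position: [485.3, 193.2, 268.8]
ee_rot: [0.993, 0.079, 0.08, -0.02]
contact_force: [-0.7, 0.6, -0.9]
gripper_width: 33.3
grasp_force: 60.4
```

Request:
carry_out:
  motion:
    - [-0.014,-0.053,0.062,-22.7,-33.2,-1.4,-1]
    - [-0.028,-0.106,0.125,-45.4,-66.5,-2.7,-1]
    - [-0.041,-0.16,0.187,-68.1,-99.8,-4.1,-1]
    - [-0.041,-0.16,0.187,-74.1,-98.8,32.4,-1]
    - [-0.041,-0.16,0.187,-80.0,-97.8,68.9,-1]

```text
clock: 16.82
position: [403.2, 281.0, 190.0]
ee_rot: [1.0, -0.013, 0.001, -0.002]
contact_force: [0.6, 0.1, -0.5]
gripper_width: 33.0
grasp_force: 60.4
```

Request:
carry_out:
  motion:
    - [0,0,0,0,0,37,-1]
    - [0,0,0,0,0,74,-1]
    - [0,0,0,0,0,100,-1]
    - [0,0,0,0,0,111,-1]
    - [0,0,0,0,0,111,-1]

```text
clock: 17.45
position: [403.5, 280.3, 79.2]
ee_rot: [1.0, -0.013, 0.0, -0.001]
contact_force: [0.9, 1.3, 0.3]
gripper_width: 33.4
grasp_force: 60.3
```

```bash
python3 - <<'E'
from look import *
c=load_base
print(R.as_euler(c[1],'xyz'))
plan([([403.2,279.8,42],down(-.026),-1)],step=11,extra=1)
im=get_image("scene")["color"]; cv2.imwrite("pics/s2.png",im)
o=[]
for c,(x0,y0,x1,y1) in(("scene",(340,130,450,220)),("top",(175,225,285,315))):
    im=get_image(c)["color"]; o.append(cv2.resize(np.clip(255*(im[y0:y1,x0:x1]/255.)**.6,0,255).astype(np.uint8),(396,324)))
cv2.imwrite("pics/k2.png",np.hstack(o))
E
```

```text
clk 17.45 meas [403.5 280.3  79.2] meas-cmd [ 0.3  0.5 -0.8] ang 0.08 F [0.9 1.3 0.3] w 33.4 gf 60.3
[-3.14133010e+00  4.37260377e-04 -2.60720560e-02]
clk 17.45 meas [403.5 280.3  79.2] meas-cmd [ 0.3  0.5 -0.8] ang 0.08 F [0.9 1.3 0.3] w 33.4 gf 60.3
CALL [[-0.0,0.0,-0.0,0.0,0.0,9.5,-1],[-0.0,0.0,-0.0,0.0,0.0,19.0,-1],[-0.0,0.0,-0.0,0.0,0.0,28.5,-1],[-0.0,0.0,-0.0,0.0,0.0,38.0,-1],[-0.0,0.0,-0.0,0.0,0.0,38.0,-1]]
```

View pics/k2.png

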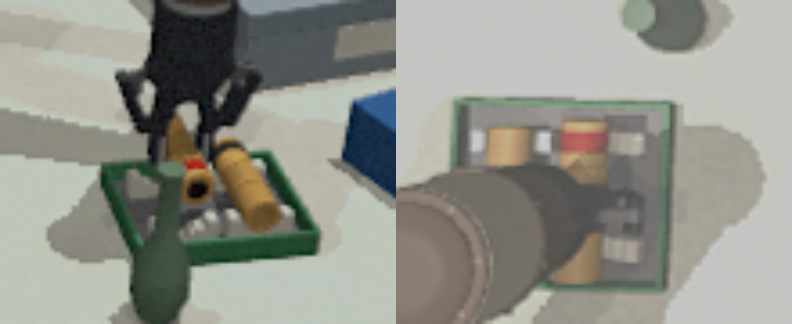

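The pipe is over the free place (top half of the crop at (582,200)), parallel to its neighbour and clear of the walls. I'll lower it.

Request:
carry_out:
  motion:
    - [0,0,0,0,0,12,-1]
    - [0,0,0,0,0,22,-1]
    - [0,0,0,0,0,31,-1]
    - [0,0,0,0,0,38,-1]
    - [0,0,0,0,0,38,-1]

```text
clock: 18.23
position: [403.2, 279.9, 40.7]
ee_rot: [1.0, -0.013, -0.0, -0.0]
contact_force: [-0.6, 0.0, -0.6]
gripper_width: 33.2
grasp_force: 60.4
```

Request:
carry_out:
  motion:
    - [0,0,0,0,0,1.5,-1]
    - [0,0,0,0,0,3,-1]
    - [0,0,0,0,0,4.5,-1]
    - [0,0,0,0,0,4.5,-1]

```text
clock: 18.73
position: [403.6, 280.5, 37.5]
ee_rot: [1.0, -0.013, 0.001, -0.001]
contact_force: [-0.4, -1.4, 4.2]
gripper_width: 33.6
grasp_force: 61.0
```

Request:
carry_out:
  motion:
    - [0,0,0,0,0,1,-1]
    - [0,0,0,0,0,2,-1]
    - [0,0,0,0,0,2,-1]

```text
clock: 19.1
position: [403.8, 280.6, 37.0]
ee_rot: [1.0, -0.013, 0.001, -0.001]
contact_force: [-3.4, -2.5, 16.8]
gripper_width: 33.0
grasp_force: 62.5
```

Request:
carry_out:
  motion:
    - [0,0,0,0,0,-1.2,-1]
    - [0,0,0,0,0,-1.2,-1]
    - [0,0,0,0,0,-1.2,-0.1]
    - [0,0,0,0,0,-1.2,0.1]
    - [0,0,0,0,0,-1.2,0.25]

```text
clock: 19.73
position: [403.4, 280.2, 35.9]
ee_rot: [1.0, -0.013, 0.0, -0.001]
contact_force: [-0.3, 0.1, -0.0]
gripper_width: 53.2
grasp_force: 0.0
```

Request:
carry_out:
  motion:
    - [0,0,0,0,0,0,0.3]
    - [0,0,0,0,0,0,0.3]
    - [0,0,0,0,0,0,0.3]

```text
clock: 20.1
position: [403.4, 280.3, 36.1]
ee_rot: [1.0, -0.013, 0.0, -0.001]
contact_force: [0.0, 0.9, 0.8]
gripper_width: 55.5
grasp_force: 0.0
```

```bash
python3 - <<'E'
import p; from p import *
o=down(-.026); b=down(.092)
p.load_base=(np.array([403.2,279.8,36.7]),o); p.load=lambda:p.load_base
P=np.array([689.3,-69.7,0])
plan([([403.2,279.8,60],o,.3),([403.2,279.8,100],o,.3),([403.2,279.8,240],o,.3),(P+[0,0,240],b,1),(P+[0,0,75],b,1)],step=55,extra=1)
E
```

```text
clk 20.1 meas [403.4 280.3  36.1] meas-cmd [ 0.2  0.5 -5.9] ang 0.13 F [0.  0.9 0.8] w 55.5 gf 0.0
CALL [[0.0,0.0,0.0,0.0,0.0,-23.3,0.3],[0.0,0.0,0.0,0.0,0.0,-63.3,0.3],[0.0,0.0,0.0,0.0,0.0,-110.0,0.3],[0.0,0.0,0.0,0.0,0.0,-156.6,0.3],[0.0,0.0,0.0,0.0,0.0,-203.3,0.3]]
CALL [[0.0,0.0,-0.013,32.8,38.0,0.0,1],[0.0,0.0,-0.026,65.6,76.0,0.0,1],[0.0,0.0,-0.039,98.4,114.0,0.0,1],[0.0,0.0,-0.052,131.2,152.0,0.0,1],[0.0,0.0,-0.066,163.9,190.0,0.0,1]]
CALL [[0.0,0.0,-0.013,30.3,40.0,0.0,1],[0.0,0.0,-0.026,60.5,80.1,0.0,1],[0.0,0.0,-0.039,90.7,120.2,0.0,1],[0.0,0.0,-0.052,120.9,160.3,0.0,1],[0.0,0.0,-0.052,120.9,160.3,55.0,1]]
CALL [[0.0,0.0,0.0,-0.0,-0.0,55.0,1],[0.0,0.0,0.0,-0.0,-0.0,110.0,1],[0.0,0.0,0.0,-0.0,-0.0,110.0,1]]
```

Request:
carry_out:
  motion:
    - [0,0,0,0,0,-10,0.3]
    - [0,0,0,0,0,-45,0.3]
    - [0,0,0,0,0,-100,0.3]
    - [0,0,0,0,0,-155,0.3]
    - [0,0,0,0,0,-203.3,0.3]

```text
clock: 20.72
position: [403.2, 279.7, 242.6]
ee_rot: [1.0, -0.013, 0.001, -0.002]
contact_force: [0.8, 1.2, -0.4]
gripper_width: 55.5
grasp_force: 0.0
```

Request:
carry_out:
  motion:
    - [0,0,-0.013,32.8,38.0,0,1]
    - [0,0,-0.026,65.6,76.0,0,1]
    - [0,0,-0.039,98.4,114.0,0,1]
    - [0,0,-0.052,131.2,152.0,0,1]
    - [0,0,-0.066,163.9,190.0,0,1]

```text
clock: 21.35
position: [562.9, 84.2, 240.0]
ee_rot: [1.0, 0.02, 0.001, -0.001]
contact_force: [0.7, 0.7, -0.5]
gripper_width: 85.2
grasp_force: 0.0
```

Request:
carry_out:
  motion:
    - [0,0,-0.013,30.3,40.0,0,1]
    - [0,0,-0.026,60.5,80.1,0,1]
    - [0,0,-0.039,90.7,120.2,0,1]
    - [0,0,-0.052,120.9,160.3,0,1]
    - [0,0,-0.052,120.9,160.3,55.0,1]

```text
clock: 21.98
position: [694.1, -72.8, 188.5]
ee_rot: [0.999, 0.044, 0.007, -0.001]
contact_force: [0.4, 0.3, -1.0]
gripper_width: 85.6
grasp_force: 0.0
```

Request:
carry_out:
  motion:
    - [0,0,0,0,0,50,1]
    - [0,0,0,0,0,90,1]
    - [0,0,0,0,0,110,1]
    - [0,0,0,0,0,110,1]

```text
clock: 22.48
position: [688.3, -69.5, 72.3]
ee_rot: [0.999, 0.046, -0.002, -0.001]
contact_force: [0.1, 0.6, 0.1]
gripper_width: 85.6
grasp_force: 0.0
```

```bash
python3 - <<'E'
from look import *
t=get_image("top")["color"]; s=get_image("scene")["color"]
a=t[160:310,170:370]; b=s[150:290,270:440]
f=lambda x:cv2.resize(np.clip(255*(x/255.)**.6,0,255).astype(np.uint8),(400,320),interpolation=cv2.INTER_CUBIC)
cv2.imwrite("pics/k3.png",np.hstack([f(a),f(b)]))
# pipe A in green tray: scene/top axis fit
def comp(m,x0,y0):
    n,l,st,_=cv2.connectedComponentsWithStats(m.astype(np.uint8),connectivity=8); k=1+st[1:,4].argmax(); y,x=np.where(l==k); return np.c_[x+x0,y+y0]
I=t[250:310,216:248].astype(int); p=comp(I[...,2]>I[...,0]*1.5,216,250); v,e=fit("top",p,cyl(),33,0.); print(len(p),v.round(3),e)
E
```

```text
clk 22.48 meas [688.3 -69.5  72.3] meas-cmd [-1.1  0.2 -2.7] ang 0.22 F [0.1 0.6 0.1] w 85.6 gf 0.0
539 [ 4.05823e+02  2.78205e+02 -1.80000e-02 -8.39000e-01] 0.3076122840407682
```

View pics/k3.png

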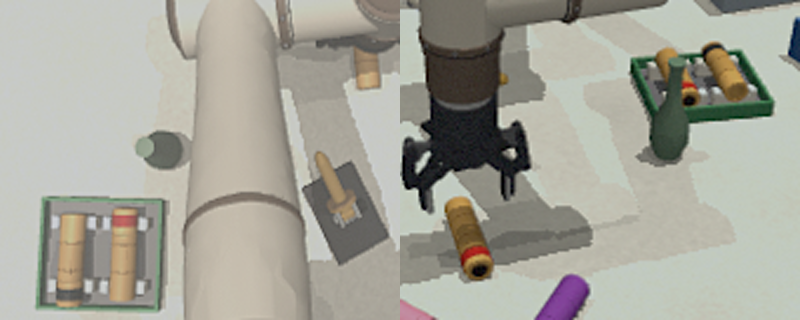

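Pipe A lies in the green tray beside the black-banded pipe (crop (124,255)). The gripper is above pipe B.

Request:
carry_out:
  motion:
    - [0,0,0,0,0,17,1]
    - [0,0,0,0,0,33,1]
    - [0,0,0,0,0,45,1]
    - [0,0,0,0,0,52,1]
    - [0,0,0,0,0,55,1]

```text
clock: 23.2
position: [689.4, -69.3, 18.2]
ee_rot: [0.999, 0.046, 0.0, -0.001]
contact_force: [-0.4, -0.1, 0.5]
gripper_width: 85.4
grasp_force: 0.0
```

Request:
carry_out:
  motion:
    - [0,0,0,0,0,0,1]
    - [0,0,0,0,0,0,1]
    - [0,0,0,0,0,0,0]
    - [0,0,0,0,0,0,-0.1]
    - [0,0,0,0,0,0,-1]

```text
clock: 23.82
position: [689.8, -69.2, 19.3]
ee_rot: [0.999, 0.046, 0.001, -0.001]
contact_force: [-1.3, 1.7, 1.6]
gripper_width: 33.3
grasp_force: 60.0
```

Request:
carry_out:
  motion:
    - [0,0,0,0,0,0,-1]
    - [0,0,0,0,0,0,-1]
    - [0,0,0,0,0,0,-1]
    - [0,0,0,0,0,0,-1]

```text
clock: 24.32
position: [689.9, -69.2, 19.3]
ee_rot: [0.999, 0.046, 0.001, -0.001]
contact_force: [-0.1, 0.3, 3.5]
gripper_width: 33.5
grasp_force: 60.0
```

```bash
python3 - <<'E'
import p; from p import *
b=down(.092); P=np.array([689.3,-69.7,0])
p.load_base=(P+[0,0,20],b); p.load=lambda:p.load_base
plan([(P+[0,0,32],b,-1),(P+[0,0,70],b,-1),([670,-40,200],b,-1),(onpin(115,up=40),OP,-1),(onpin(115),OP,-1)],step=40,ang=8,extra=3)
E
```

```text
clk 24.32 meas [689.9 -69.2  19.3] meas-cmd [  0.6   0.6 -55.7] ang 0.15 F [-0.1  0.3  3.5] w 33.5 gf 60.0
USING MEASURED
CALL [[0.0,0.0,0.0,0.0,0.0,-12.0,-1],[0.0,0.0,0.0,0.0,0.0,-50.0,-1],[0.0,0.0,0.0,-4.1,-7.8,-82.5,-1],[0.0,0.0,0.0,-8.2,-15.7,-115.0,-1],[0.0,0.0,0.0,-12.4,-23.5,-147.5,-1]]
CALL [[0.0,0.0,0.0,-4.1,-7.8,-32.5,-1],[0.017,0.086,-0.077,-15.4,-24.2,-38.7,-1],[0.034,0.172,-0.153,-26.7,-40.6,-44.8,-1],[0.051,0.258,-0.23,-38.0,-57.0,-51.0,-1],[0.068,0.344,-0.306,-49.3,-73.4,-57.2,-1]]
CALL [[0.017,0.085,-0.077,-3.4,-19.2,-7.5,-1],[0.017,0.085,-0.077,0.0,-19.9,32.4,-1],[0.017,0.085,-0.077,0.0,-19.9,32.4,-1],[0.017,0.085,-0.077,0.0,-19.9,32.4,-1],[0.017,0.085,-0.077,0.0,-19.9,32.4,-1]]
```

Request:
carry_out:
  motion:
    - [0,0,0,0,0,-12,-1]
    - [0,0,0,0,0,-50,-1]
    - [0,0,0,-4.1,-7.8,-82.5,-1]
    - [0,0,0,-8.2,-15.7,-115,-1]
    - [0,0,0,-12.4,-23.5,-147.5,-1]

```text
clock: 24.95
position: [674.1, -47.2, 167.3]
ee_rot: [0.999, 0.046, -0.0, -0.001]
contact_force: [0.5, -0.0, -1.2]
gripper_width: 33.4
grasp_force: 59.8
```

Request:
carry_out:
  motion:
    - [0,0,0,-4.1,-7.8,-32.5,-1]
    - [0.017,0.086,-0.077,-15.4,-24.2,-38.7,-1]
    - [0.034,0.172,-0.153,-26.7,-40.6,-44.8,-1]
    - [0.051,0.258,-0.23,-38.0,-57.0,-51.0,-1]
    - [0.068,0.344,-0.306,-49.3,-73.4,-57.2,-1]

```text
clock: 25.58
position: [617.8, 21.5, 223.9]
ee_rot: [0.965, 0.197, 0.17, -0.043]
contact_force: [-0.7, -0.2, -0.7]
gripper_width: 33.4
grasp_force: 59.8
```

Request:
carry_out:
  motion:
    - [0.017,0.085,-0.077,-3.4,-19.2,-7.5,-1]
    - [0.017,0.085,-0.077,-1.7,-19.5,12,-1]
    - [0.017,0.085,-0.077,0,-19.9,32.4,-1]
    - [0.017,0.085,-0.077,0,-19.9,32.4,-1]
    - [0.017,0.085,-0.077,0,-19.9,32.4,-1]

```text
clock: 26.2
position: [621.6, 44.1, 193.4]
ee_rot: [0.948, 0.232, 0.21, -0.052]
contact_force: [-0.3, -0.3, -0.4]
gripper_width: 33.3
grasp_force: 59.8
```

```bash
python3 - <<'E'
from look import *
look("k4",115)
E
```

```text
clk 26.2 meas [621.6  44.1 193.4] meas-cmd [ 0.4 -0.1 -1.2] ang 0.09 F [-0.3 -0.3 -0.4] w 33.3 gf 59.8
```

View pics/k4.png

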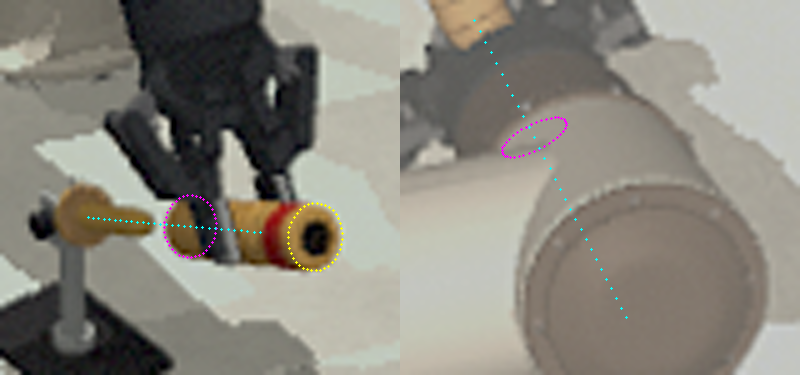

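Pipe B matches the predicted pose, with its head face at (315,238), so I'll use the same gentle slide. Blocked contact is expected in the first 35 mm.

Request:
carry_out:
  motion:
    - [0,0,0,-14,0,0,-1]
    - [0,0,0,-28,0,0,-1]
    - [0,0,0,-36,0,0,-1]
    - [0,0,0,-40,0,0,-1]
    - [0,0,0,-40,0,0,-1]

```text
clock: 26.92
position: [589.1, 27.4, 176.8]
ee_rot: [0.948, 0.232, 0.21, -0.052]
contact_force: [0.5, 0.1, -1.4]
gripper_width: 33.6
grasp_force: 59.8
```

Request:
carry_out:
  motion:
    - [0,0,0,-2,0,0,-1]
    - [0,0,0,-4,0,0,-1]
    - [0,0,0,-6,0,0,-1]
    - [0,0,0,-8,0,0,-1]
    - [0,0,0,-8,0,0,-1]

```text
clock: 27.55
position: [582.5, 24.1, 173.2]
ee_rot: [0.948, 0.232, 0.21, -0.052]
contact_force: [0.5, -0.4, -1.8]
gripper_width: 33.1
grasp_force: 59.8
```

Request:
carry_out:
  motion:
    - [0,0,0,-2,0,0,-1]
    - [0,0,0,-4,0,0,-1]
    - [0,0,0,-6,0,0,-1]
    - [0,0,0,-6,0,0,-1]

```text
clock: 28.05
position: [577.7, 21.6, 170.7]
ee_rot: [0.948, 0.232, 0.21, -0.052]
contact_force: [-0.0, 0.4, -0.4]
gripper_width: 33.5
grasp_force: 59.8
```

Request:
carry_out:
  motion:
    - [0,0,0,-2,0,0,-1]
    - [0,0,0,-4,0,0,-1]
    - [0,0,0,-6,0,0,-1]
    - [0,0,0,-6,0,0,-1]

```text
clock: 28.55
position: [572.9, 19.1, 168.2]
ee_rot: [0.948, 0.232, 0.21, -0.052]
contact_force: [-0.4, -0.2, -0.1]
gripper_width: 33.1
grasp_force: 59.8
```

Request:
carry_out:
  motion:
    - [0,0,0,-2,0,0,-1]
    - [0,0,0,-4,0,0,-1]
    - [0,0,0,-6,0,0,-1]
    - [0,0,0,-6,0,0,-1]

```text
clock: 29.05
position: [568.0, 16.5, 165.6]
ee_rot: [0.948, 0.232, 0.21, -0.052]
contact_force: [-0.2, -0.3, -0.6]
gripper_width: 33.5
grasp_force: 59.8
```

Request:
carry_out:
  motion:
    - [0,0,0,-2,0,0,-1]
    - [0,0,0,-4,0,0,-1]
    - [0,0,0,-5,0,0,-1]
    - [0,0,0,-5,0,0,-1]

```text
clock: 29.55
position: [565.3, 15.0, 164.4]
ee_rot: [0.948, 0.233, 0.211, -0.052]
contact_force: [1.7, 3.4, -0.8]
gripper_width: 33.3
grasp_force: 59.7
```

Request:
carry_out:
  motion:
    - [0,0,0,-1,0,0,-1]
    - [0,0,0,-2,0,0,-1]
    - [0,0,0,-2,0,0,-1]

```text
clock: 29.92
position: [565.1, 14.8, 164.6]
ee_rot: [0.947, 0.233, 0.213, -0.052]
contact_force: [5.0, 5.5, -0.3]
gripper_width: 33.4
grasp_force: 59.8
```

Request:
carry_out:
  motion:
    - [0,0,0,-1,0,0,-1]
    - [0,0,0,-1.5,0,0,-1]
    - [0,0,0,-1.5,0,0,-1]

```text
clock: 30.3
position: [565.1, 14.7, 164.7]
ee_rot: [0.947, 0.233, 0.215, -0.052]
contact_force: [6.1, 7.2, -0.9]
gripper_width: 33.5
grasp_force: 59.9
```

```bash
python3 - <<'E'
import p; from p import *
print("foot est",(np.array(read_state()['position'])-onpin(0))@AX)
o=down(-.042); G=np.array([406.5,-281.2,0])
p.load_base=(onpin(40.5),OP); p.load=lambda:p.load_base
plan([(onpin(120),OP,-1)],step=20,extra=1)
p.load_base=(onpin(120),OP)
plan([(onpin(120)+[0,0,80],OP,-1),(G+[0,0,265],o,-1),(G+[0,0,80],o,-1)],step=42,ang=8,extra=2)
E
```

```text
clk 30.3 meas [565.1  14.7 164.7] meas-cmd [-56.1 -29.5 -29.9] ang 0.62 F [ 6.1  7.2 -0.9] w 33.5 gf 59.9
USING MEASURED
foot est 44.90086148386001
CALL [[0.0,0.0,0.0,19.9,-0.0,-0.0,-1],[0.0,0.0,0.0,39.8,0.0,-0.0,-1],[0.0,0.0,0.0,59.6,0.0,0.0,-1],[0.0,0.0,0.0,79.5,0.0,0.0,-1],[0.0,0.0,0.0,79.5,0.0,0.0,-1]]
CALL [[0.0,0.0,0.0,16.9,0.0,-36.3,-1],[0.0,0.0,0.0,33.7,0.0,-72.5,-1],[-0.011,-0.042,0.051,1.9,18.9,-86.0,-1],[-0.023,-0.085,0.103,-29.9,37.8,-99.5,-1],[-0.034,-0.127,0.154,-61.7,56.8,-113.0,-1]]
CALL [[-0.012,-0.043,0.052,-30.0,24.0,-8.9,-1],[-0.023,-0.085,0.103,-59.9,48.1,-17.7,-1],[-0.034,-0.128,0.155,-89.8,72.2,-26.5,-1],[-0.046,-0.17,0.206,-119.7,96.2,-35.3,-1],[-0.057,-0.213,0.258,-149.6,120.3,-44.2,-1]]
CALL [[-0.011,-0.042,0.051,-23.8,31.4,-1.4,-1],[-0.023,-0.085,0.103,-47.6,62.7,-2.9,-1],[-0.023,-0.085,0.103,-50.8,63.4,34.0,-1],[-0.023,-0.085,0.103,-54.0,64.1,70.8,-1],[-0.023,-0.085,0.103,-57.1,64.8,107.7,-1]]
CALL [[0.0,0.0,-0.0,-0.0,-0.0,37.0,-1],[0.0,0.0,-0.0,-0.0,-0.1,74.0,-1],[0.0,0.0,-0.0,-0.0,-0.1,74.0,-1],[0.0,0.0,-0.0,-0.0,-0.1,74.0,-1]]
```

Pipe B stopped 45 mm short with no further movement at about 9 N. It is blocked, so it goes in the blue tray.

Request:
carry_out:
  motion:
    - [0,0,0,6,0,0,-1]
    - [0,0,0,20,0,0,-1]
    - [0,0,0,40,0,0,-1]
    - [0,0,0,62,0,0,-1]
    - [0,0,0,79.5,0,0,-1]

```text
clock: 30.92
position: [625.8, 46.5, 195.7]
ee_rot: [0.948, 0.232, 0.209, -0.052]
contact_force: [0.4, 0.1, -1.8]
gripper_width: 33.4
grasp_force: 60.3
```

Request:
carry_out:
  motion:
    - [0,0,0,16.9,0,-36.3,-1]
    - [0,0,0,33.7,0,-72.5,-1]
    - [-0.011,-0.042,0.051,1.9,18.9,-86.0,-1]
    - [-0.023,-0.085,0.103,-29.9,37.8,-99.5,-1]
    - [-0.034,-0.127,0.154,-61.7,56.8,-113.0,-1]

```text
clock: 31.55
position: [558.8, -53.0, 271.9]
ee_rot: [0.976, 0.157, 0.148, -0.037]
contact_force: [-0.1, -0.2, -1.2]
gripper_width: 33.1
grasp_force: 60.4
```

Request:
carry_out:
  motion:
    - [-0.012,-0.043,0.052,-30.0,24.0,-8.9,-1]
    - [-0.023,-0.085,0.103,-59.9,48.1,-17.7,-1]
    - [-0.034,-0.128,0.155,-89.8,72.2,-26.5,-1]
    - [-0.046,-0.17,0.206,-119.7,96.2,-35.3,-1]
    - [-0.057,-0.213,0.258,-149.6,120.3,-44.2,-1]

```text
clock: 32.17
position: [449.5, -216.9, 265.8]
ee_rot: [0.999, 0.029, 0.042, -0.011]
contact_force: [-0.4, 0.4, -0.5]
gripper_width: 33.4
grasp_force: 60.4
```

Request:
carry_out:
  motion:
    - [-0.011,-0.042,0.051,-23.8,31.4,-1.4,-1]
    - [-0.023,-0.085,0.103,-47.6,62.7,-2.9,-1]
    - [-0.023,-0.085,0.103,-50.8,63.4,34.0,-1]
    - [-0.023,-0.085,0.103,-54.0,64.1,70.8,-1]
    - [-0.023,-0.085,0.103,-57.1,64.8,107.7,-1]

```text
clock: 32.8
position: [406.7, -281.4, 151.3]
ee_rot: [1.0, -0.021, 0.0, -0.001]
contact_force: [0.1, 0.9, -1.3]
gripper_width: 32.9
grasp_force: 60.4
```

Request:
carry_out:
  motion:
    - [0,0,0,0,0,37,-1]
    - [0,0,0,0,0,63,-1]
    - [0,0,0,0,0,74,-1]
    - [0,0,0,0,0,74,-1]
    - [0,0,0,0,0,74,-1]

```text
clock: 33.42
position: [407.7, -281.3, 79.3]
ee_rot: [1.0, -0.021, 0.001, -0.001]
contact_force: [0.2, -0.1, -1.0]
gripper_width: 33.3
grasp_force: 60.4
```

```bash
python3 - <<'E'
from look import *
print(load_base[1].as_euler('xyz'))
t=get_image("top")["color"]; 
I=t[235:315,400:480]; cv2.imwrite("pics/k5.png",cv2.resize(np.clip(255*(I/255.)**.6,0,255).astype(np.uint8),(480,480),interpolation=cv2.INTER_CUBIC))
plan([([406.5,-281.2,42],down(-.042),-1)],step=11,extra=1)
E
```

```text
clk 33.42 meas [ 407.7 -281.3   79.3] meas-cmd [ 1.2 -0.2 -0.6] ang 0.16 F [ 0.2 -0.1 -1. ] w 33.3 gf 60.4
[ 3.14140803e+00  4.58098546e-05 -4.23471915e-02]
clk 33.48 meas [ 407.7 -281.3   79.4] meas-cmd [ 1.1 -0.2 -0.6] ang 0.17 F [-0.4  0.3 -1.4] w 33.4 gf 60.4
CALL [[0.0,0.0,-0.0,-0.0,0.0,9.5,-1],[0.0,0.0,-0.0,-0.0,0.0,19.0,-1],[0.0,0.0,-0.0,-0.0,0.0,28.5,-1],[0.0,0.0,-0.0,-0.0,0.0,38.0,-1],[0.0,0.0,-0.0,-0.0,0.0,38.0,-1]]
```

Request:
carry_out:
  motion:
    - [0,0,0,0,0,12,-1]
    - [0,0,0,0,0,22,-1]
    - [0,0,0,0,0,31,-1]
    - [0,0,0,0,0,38,-1]
    - [0,0,0,0,0,38,-1]

```text
clock: 34.1
position: [406.4, -280.8, 39.5]
ee_rot: [1.0, -0.021, -0.001, -0.001]
contact_force: [0.2, 0.5, -1.0]
gripper_width: 33.3
grasp_force: 60.4
```

Request:
carry_out:
  motion:
    - [0,0,0,0,0,1.5,-1]
    - [0,0,0,0,0,3,-1]
    - [0,0,0,0,0,4.5,-1]
    - [0,0,0,0,0,4.5,-1]

```text
clock: 34.6
position: [407.0, -281.0, 36.1]
ee_rot: [1.0, -0.021, 0.0, -0.001]
contact_force: [-0.1, -1.1, 1.5]
gripper_width: 33.3
grasp_force: 60.7
```

Light contact. One millimetre more, then release.

Request:
carry_out:
  motion:
    - [0,0,0,0,0,1,-1]
    - [0,0,0,0,0,1,-1]
    - [0,0,0,0,0,1,-1]

```text
clock: 34.98
position: [407.1, -281.3, 35.6]
ee_rot: [1.0, -0.021, 0.0, -0.001]
contact_force: [-0.8, -1.3, 5.5]
gripper_width: 33.6
grasp_force: 61.2
```

Request:
carry_out:
  motion:
    - [0,0,0,0,0,0,-0.1]
    - [0,0,0,0,0,0,0.1]
    - [0,0,0,0,0,0,0.3]
    - [0,0,0,0,0,0,0.3]
    - [0,0,0,0,0,0,0.3]

```text
clock: 35.6
position: [406.8, -280.9, 34.7]
ee_rot: [1.0, -0.021, 0.0, -0.001]
contact_force: [-0.4, 1.1, 0.8]
gripper_width: 55.6
grasp_force: 0.0
```

Request:
carry_out:
  motion:
    - [0,0,0,0,0,0,0.3]
    - [0,0,0,0,0,-10,0.3]
    - [0,0,0,0,0,-45,0.3]
    - [0,0,0,0,0,-100,0.3]
    - [0,0,0,0,0,-150,0.3]

```text
clock: 36.22
position: [406.7, -281.2, 187.3]
ee_rot: [1.0, -0.021, 0.001, -0.001]
contact_force: [0.4, 0.5, 0.4]
gripper_width: 55.4
grasp_force: 0.0
```

Request:
carry_out:
  motion:
    - [0,0,0,0,0,-50,0.3]
    - [0,0,0,-50,30,-80,0.3]
    - [0,0,0,-70,50,-80,0.3]
    - [0,0,0,-70,50,-80,0.3]
    - [0,0,0,-70,50,-80,0.3]

```text
clock: 36.85
position: [334.7, -328.2, 264.8]
ee_rot: [1.0, -0.021, 0.0, -0.001]
contact_force: [1.4, -0.0, 0.0]
gripper_width: 55.2
grasp_force: 0.0
```

```bash
python3 - <<'E'
from bench import *; import cv2,numpy as np
f=lambda x,s:cv2.resize(np.clip(255*(x/255.)**.6,0,255).astype(np.uint8),s,interpolation=cv2.INTER_CUBIC)
t=get_image("top")["color"]; s=get_image("scene")["color"]; print(read_state()['clock'],read_state()['contact_force'])
cv2.imwrite("pics/end.png",np.vstack([f(t[200:320,180:480],(700,280)),f(s[150:250,180:430],(700,280))]))
E
```

```text
36.95 [-0.91743612 -0.82566225 -0.19532852]
```

View pics/end.png

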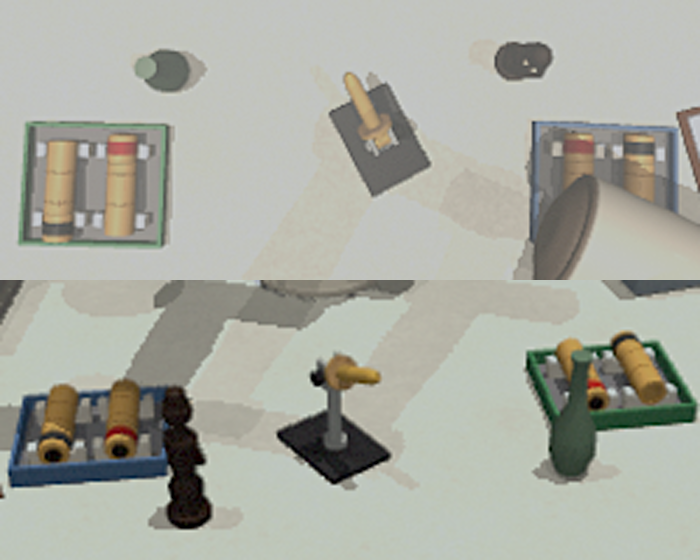

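Both red-banded pipes lie in their saddles: green tray at top crop (122,185), blue tray at scene crop (122,420). The vase, figure, pin and black-banded pipes look undisturbed.

```bash
python3 -c "
from bench import *
print(job_done())"
```

```text
the job is handed in; nothing more can be done
None
```

The job is handed in: the left red-banded pipe (seen from above) went fully down onto the cork and lies in the green tray, and the right one stopped about 45 mm short and lies in the blue tray.

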